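Snap the long terminal block into its latching holder

TASK

Press the long black terminal block (not the short one) straight down into the longer of the two holders, its row of screws on the side away from the latch, so that it pushes the sprung latch open on its way in and the latch snaps back over its step. Leave it lying fully down on the holder's floor with the latch closed over it.

Things in the scene. Friction and masses are not known exactly. Their poses are not given: they have to be found in the camera images.
- long_block: Black terminal block to insert, 36 (x) x 85 (y) x 48 (z) mm, 0.12 kg, loose, upright on the left-hand table (the similar one near it is only 55 mm long). Origin: centre of underside, z up. Lower 30 mm a full 36 x 84 box; above it, at x +3 to +17, a ridge with light screws; the rest of its top is the step. Grasp across the 36 mm at mid-length, 15 to 35 mm above its underside.
- long_holder: Longer of two fixed grey holders (base 135 x 88 mm), left-hand table. Origin: under the centre of the block's place, at table level; x lengthwise, z up, latch on the -y side. Floor 8 mm above origin. Put the block there with its +x along the holder's +y. Space for it 111 (x) x 54 (y) mm, flared out at end stops and back guides (to 32 mm above floor). Middle 39 mm of both sides open for fingers.
- long_latch (a joint): Steel latch along the long holder's -y side: two 12 mm pawls at x = +-34 mm. 0 = closed (sprung), slides outward (-y) to 0.022 m. Hook tips at y = -3 mm, underside 32 mm above the floor; noses slope up and out to y = -26, 61 mm above floor, tabs to 67 mm. A block pressed down on the slopes (first touch 51 mm above floor) opens it 0.015 m, 4 to 12 N; it snaps back once the block is down.
Things that resemble listed ones, but are neither listed nor needed, are in the scene too. Of the things that look like the long_block, the smaller one is meant.

How it is judged:
On the way:
1. the block, over its place in the long holder, has pushed the latch open (value of joint long_latch above 0.005 m and horizontal distance between long_block and long_holder below 0.025 m and z of long_block in the frame of long_holder below 0.07 m), for 0.1 s.
At the end, for the whole second after the job is handed in: The long block lies still on the long holder's floor (underside within 6 mm of it, centre within 20 mm of the holder's, lengthwise within 10 degrees, upright within 6 degrees) and the latch is closed over it (within 3 mm of closed) (horizontal distance between long_block and long_holder below 0.02 m and z of long_block in the frame of long_holder between 0.003 and 0.014 m and angle between the y axis of long_block and the x axis of long_holder, either way round below 0.17 rad and angle between long_block's own z axis and vertical below 0.1 rad and value of joint long_latch below 0.003 m and linear speed of long_block below 0.02 m/s); the robot touches nothing.
It also fails if it takes over 37 s, if anything falls off the work surface, if the arm or the gripper's body presses on something with over 40 N, if the wrist force passes 120 N, or if a joint passes its speed limit or range.

ROBOT

A 7-joint arm with a two-finger parallel gripper is mounted at the origin on a cart in front of the work surface, level with it; the furniture and walls round the work are solid. World frame = base frame: x ahead of the robot, y to its left, z up, the work surface at z = 0. Lengths are in m, angles in rad, forces in N, time in s.
With the tool pointing down it reaches from about 0.425 to 0.925 m from the base axis. Payload 6.8 kg.
Tool frame: the origin (TCP) lies midway between the tips of the shut fingers; the grasp point (between the pads) lies 19 mm behind it (bot.grasp_offset is the distance from the TCP to the grasp point, in m); z points along the fingers, x is the direction in which the jaws open and shut, and the axes are right-handed (so a half turn about z gives the same grasp; the last joint's range is limited). The gripper opens to 85 mm and grips with 20 to 120 N. Pads are 22 mm wide; open, the fingers measure 114 mm over their backs; the gripper's body (76 mm by 85 mm) begins 54 mm behind the grasp point. The pads swing forward as they close: fully open they stand 13 mm farther back than shut.
Start: joints at [1.081, 0.477, 0.022, 1.555, -0.011, 1.109, -0.083], TCP at [0.252, -0.626, 0.231] pointing down, gripper open.
Joint ranges: [-2.96, 2.96], [-0.34, 2.1], [-1.41, 1.46], [0.24, 2.44], [-1.37, 4.51], [0.17, 1.92], [-2.96, 2.96]. Speed limits (rad/s): [2.39, 2.39, 3.14, 3.14, 3.14, 3.14, 3.14].

INTERFACE

Orientations are given as a unit quaternion [w, x, y, z].
In Python, from station import bot, imaging gives the robot as it stands. The module is installed in compiled form; this text tells all that it offers.
- The arm moves only by the tool apply_moves, never from a script. Its argument "increments" is a list of rows, each a list of 7 numbers: the shift along the tool's x, y, z in mm, then the turn, a rotation vector about the tool's x, y, z in degrees, then the closure, from -1 (fully open) to 1 (shut). In form: [[dx, dy, dz, rx, ry, rz, grip], ...]. A call has exactly 8 rows; each row shifts and turns the pose as measured when the row begins, along the tool's axes as they then stand; what a row does not reach is not made up. A row lasts 1/8 s, in which the tool goes at most 62.5 mm and 10.7 degrees, less where a joint would pass 70% of its speed; a pose out of reach is approached as far as the arm can. A call with a gripper value outside its range is refused whole. The fingers move at their own pace and stop on an object; "grip_force" is the grip in N (left out, the last holds). Time passes only in rows, so rows that do not move let the fingers close, or fill a call up. It gives the time, the measured TCP pose, the force and the opening at its end, in the units of the state.
- bot.get_obs(): the state, without advancing time (a new reading comes with each control period).
- imaging.read_camera(name): name is "scene" or "top"; returns the picture (400x640x3 uint8, red, green, blue); there is no depth.
- imaging.get_calibration(name): a dict with "K" (3x3 intrinsics, pixels), "k1" (the pictures are not rectified: a ray, as slopes to the right and down, at radius r is drawn at 1 + k1 r^2 times it, then the intrinsics apply), "extrinsics" (4x4, takes a point from camera to world coordinates). Camera axes: x right, y down, z forward; pixel columns grow to the right and rows downward; lengths in m; the calibration is good to about 2 mm. A picture is of the moment at which its call begins. get_calibration takes no time and is no camera call.
- bot.hand_in(): hands the job in, once; it reports no verdict.
The state is a dict: "t": time; "q": joint angles; "joint_vel": joint speeds; "joint_torque": joint torques, N m; "eef_pos": TCP position; "tool_rot": TCP orientation; "contact_force": force on the tool from outside, world axes, zero at the start; "torque": the same for the moment, N m; "gripper_width": opening from 0.0 (shut) to 1.0 (fully open).
Only numpy, scipy, OpenCV 4.12 (cv2) and the standard library are available. Lean on these libraries where they do the work, as an engineer would, in place of code of your own. Each camera call takes 0.05 s, during which the arm holds its last target.

## Working session

There is one attempt and no reset: what is moved stays moved. The work goes in short steps, Python scripts to look and compute and a tool call to move; the robot and the scene stay as the last step left them, time stands still between calls to the robot, and variables do not carry over. Pictures are saved under pics/ and viewed, and the job is handed in when it is done.

Besides the shell and the picture viewer there is one more tool, called after "Request:" by a JSON object that holds its "fn" and its "kwargs", one argument or row to a line. apply_moves: Moves the arm, as the interface text tells. Its arguments: {"type":"object","properties":{"increments":{"type":"array","items":{"type":"array","items":{"type":"number"}}},"grip_force":{"type":"number"}},"required":["increments"]}

```bash
mkdir -p pics
python3 - <<'E'
from station import bot, imaging
import cv2
for n in ["scene","top"]:
    im=imaging.read_camera(n); cv2.imwrite(f"pics/{n}0.png",im[:,:,::-1])
    print(n,imaging.get_calibration(n))
print(bot.get_obs(), bot.grasp_offset)
E
```

```text
scene {'K': array([[375.03070579,   0.        , 321.88384711],
       [  0.        , 375.03070579, 209.74393898],
       [  0.        ,   0.        ,   1.        ]]), 'k1': -0.06748663992521567, 'extrinsics': array([[-0.89900621, -0.18871346,  0.39518991,  0.09183895],
       [-0.43746209,  0.42894114, -0.79033943,  0.94252139],
       [-0.02036552, -0.88340066, -0.46817573,  0.44116508],
       [ 0.        ,  0.        ,  0.        ,  1.        ]])}
top {'K': array([[448.17588151,   0.        , 316.91500564],
       [  0.        , 448.17588151, 205.44735611],
       [  0.        ,   0.        ,   1.        ]]), 'k1': 0.03700059878057514, 'extrinsics': array([[-0.00572717, -0.9881647 ,  0.15328968,  0.28939304],
       [-0.99975688,  0.00239411, -0.02191934,  0.29257043],
       [ 0.02129293, -0.15337795, -0.98793816,  0.88542901],
       [ 0.        ,  0.        ,  0.        ,  1.        ]])}
{'t': 0.1, 'q': array([ 1.08089703,  0.4777277 ,  0.0223892 ,  1.55629557, -0.01147169,
        1.10934579, -0.08307053]), 'joint_vel': array([ 0.00068154, -0.00201461, -0.00066061, -0.00347828, -0.00030319,
       -0.00042332, -0.00037979]), 'joint_torque': array([ 4.39913711e-03, -5.97761893e+01,  1.61424547e+00, -2.81954563e+01,
        1.29027411e-02,  5.02833733e-03,  3.52323866e-05]), 'eef_pos': array([ 0.25126234, -0.62593373,  0.23044106]), 'tool_rot': array([-3.90247540e-04,  8.28435182e-01, -5.60084341e-01, -7.25671160e-04]), 'contact_force': array([-0.24731262,  0.39017481, -0.502714  ]), 'torque': array([ 0.02207464,  0.01810751, -0.02023074]), 'gripper_width': 0.9973321288241229} 0.0187
```

View pics/scene0.png

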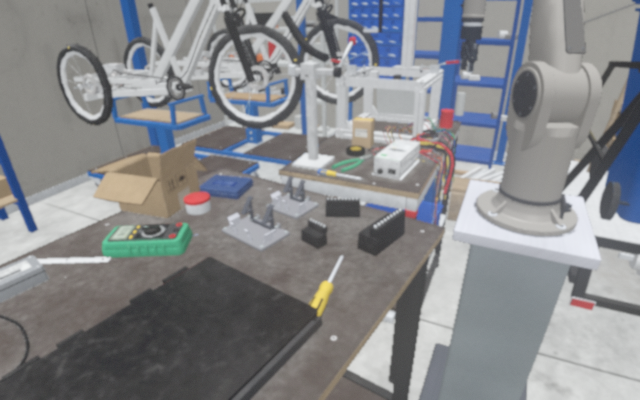

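View pics/top0.png

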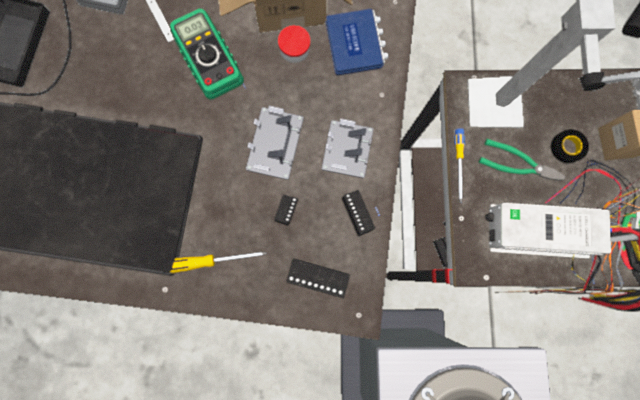

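```bash
cat > h.py <<'E'
import numpy as np,cv2
from station import bot, imaging
def cal(n):
    c=imaging.get_calibration(n); return c['K'],c['k1'],c['extrinsics']
def pix2z(n,uv,z):
    K,k1,E=cal(n)
    p=cv2.undistortPoints(np.array([[uv]],float),K,np.array([k1,0,0,0.]))[0,0]
    d=E[:3,:3]@np.array([p[0],p[1],1]); o=E[:3,3]
    return o+d*(z-o[2])/d[2]
def proj(n,P):
    K,k1,E=cal(n); R=E[:3,:3].T
    return cv2.projectPoints(np.array(P,float).reshape(-1,3),cv2.Rodrigues(R)[0],-R@E[:3,3],K,np.array([k1,0,0,0.]))[0][:,0]
E
python3 - <<'E'
import cv2
a=cv2.imread('pics/top0.png')
cv2.imwrite('pics/c1.png',cv2.resize(a[180:305,260:400],None,fx=5,fy=4.8 and 5,interpolation=cv2.INTER_CUBIC)[:600])
cv2.imwrite('pics/c2.png',cv2.resize(a[95:190,235:385],None,fx=5,fy=5,interpolation=cv2.INTER_CUBIC))
s=cv2.imread('pics/scene0.png')
cv2.imwrite('pics/c3.png',cv2.resize(s[160:260,210:420],None,fx=3.8,fy=3.8,interpolation=cv2.INTER_CUBIC))
E
```

```text
(no output)
```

View pics/c1.png

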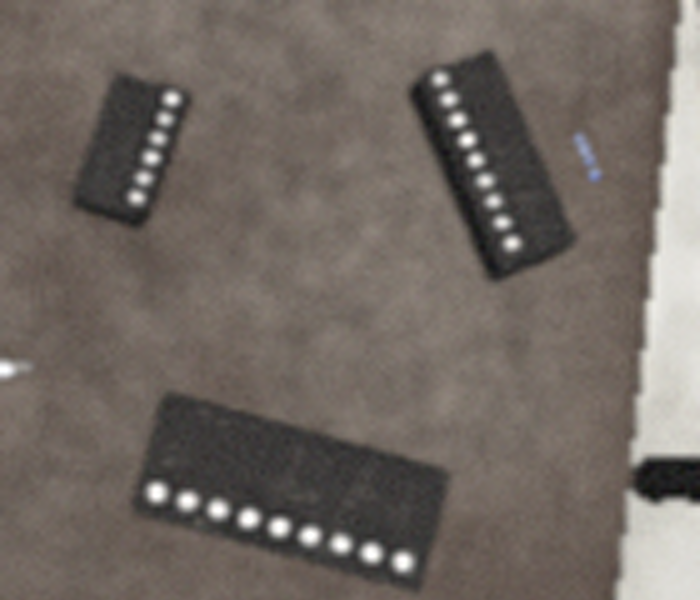

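View pics/c2.png

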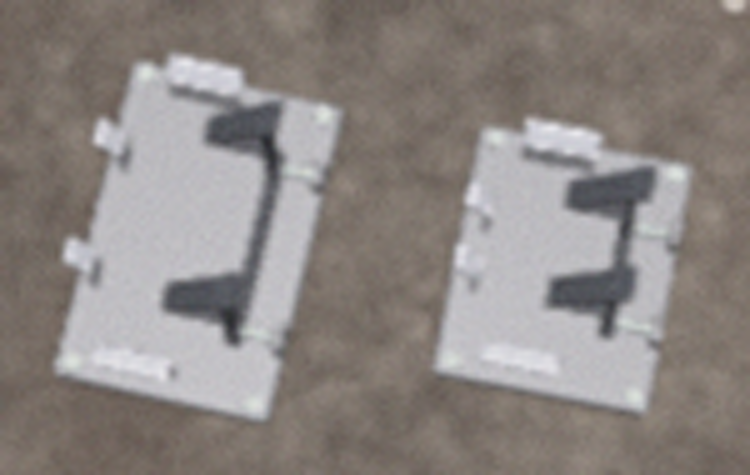

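View pics/c3.png

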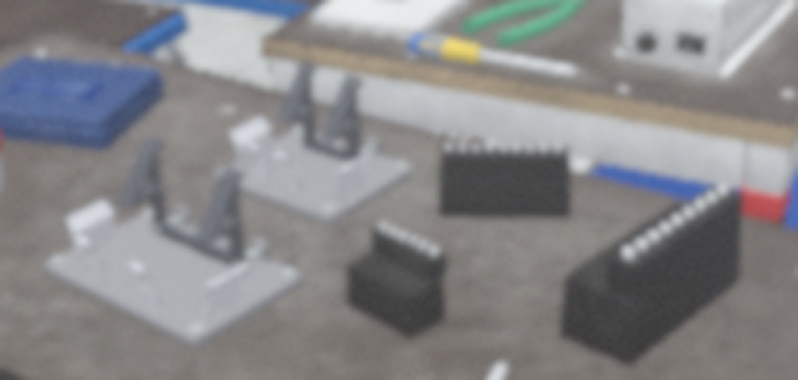

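```bash
cat > fit.py <<'E'
from h import *
from scipy.optimize import least_squares
def T(p,P):
    c,s=np.cos(p[2]),np.sin(p[2]); P=np.array(P,float)/1000
    return np.c_[p[0]+c*P[:,0]-s*P[:,1],p[1]+s*P[:,0]+c*P[:,1],P[:,2]]
def fit(P,uv,p0,n='top'):
    f=lambda p:(proj(n,T(p,P))-np.array(uv)).ravel()
    r=least_squares(f,p0,loss='soft_l1'); return r.x,f(r.x).reshape(-1,2)
E
python3 - <<'E'
from fit import *
o=np.array
c1=lambda l:o([260,180])+o(l)/5; c2=lambda l:o([235,95])+o(l)/5
P=[[-18,42.5,30],[-18,-42.5,30],[10,0,48],[18,42,0],[18,-42,0]]
uv=c1([[493,50],[575,240],[476,161],[412,90],[495,280]])
p,r=fit(P,uv,[*pix2z('top',[358,213],.02)[:2],1.9]); print('block',p,np.degrees(p[2]));print(r.round(1))
scr=[pix2z('top',c1([440,79]),.049),pix2z('top',c1([512,243]),.049)]; print('screwspan',np.linalg.norm(scr[0]-scr[1]))
q=[pix2z('top',c1(a),.03) for a in([493,50],[575,240],[170,393],[447,470])]
print('len',np.linalg.norm(q[0]-q[1]),np.linalg.norm(q[2]-q[3]))
co=o([pix2z('top',a,.008) for a in c2([[137,62],[342,108],[267,420],[55,373]])]);print('holder corners',co.round(4),[np.linalg.norm(co[i]-co[i-1]).round(4) for i in range(4)])
t=o([pix2z('top',a,.040) for a in c2([[207,131],[165,298]])]);print('tips',t,np.linalg.norm(t[0]-t[1]))
d=co[0]-co[3]+co[1]-co[2];print('yaw corners',np.degrees(np.arctan2(d[1],d[0])),'tips',np.degrees(np.arctan2(*(t[0]-t[1])[1::-1])))
print('corner centre',co.mean(0))
th=np.arctan2(d[1],d[0]);ey=o([-np.sin(th),np.cos(th)]);ex=o([np.cos(th),np.sin(th)])
print('origin from tips',t.mean(0)[:2]+.003*ey,' offs of corners along ey,ex',(co.mean(0)[:2]-t.mean(0)[:2]-.003*ey)@ey,(co.mean(0)[:2]-t.mean(0)[:2]-.003*ey)@ex)
E
```

```text
block [ 0.40963532  0.19260962 -1.9239835 ] -110.23613463957986
[[ -1.3  -1.7]
 [-32.2   1.2]
 [  9.8   0. ]
 [ 30.1  -0.6]
 [ -0.2   0.7]]
screwspan 0.06777656585644591
len 0.08017733578288529 0.10863556723605876
holder corners [[0.6283 0.3832 0.008 ]
 [0.609  0.2996 0.008 ]
 [0.4791 0.3297 0.008 ]
 [0.4983 0.4144 0.008 ]] [np.float64(0.1336), np.float64(0.0858), np.float64(0.1334), np.float64(0.0868)]
tips [[0.58783236 0.35226872 0.04      ]
 [0.52048033 0.36802179 0.04      ]] 0.0691697573980664
yaw corners -13.26064802189372 tips -13.164351531599086
corner centre [0.55369669 0.35674222 0.008     ]
origin from tips [0.55484449 0.36306526]  offs of corners along ey,ex -0.006417732247259353 0.00033318706751244613
```

Run:
```python
from fit import *
o=np.array
c1=lambda l:o([260,180])+o(l)/5; c2=lambda l:o([235,95])+o(l)/5
P=[[-18,-42.5,30],[-18,42.5,30],[10,0,48],[18,-42,0],[18,42,0]]
uv=c1([[493,50],[575,240],[476,161],[412,90],[495,280]])
p,r=fit(P,uv,[*pix2z('top',[358,213],.02)[:2],1.9]); print('block',p,np.degrees(p[2]));print(r.round(1))
h=[.5545,.3628,np.radians(-13.2)]
box=[[x,y,z] for z in(0,30) for x in(-18,18) for y in(-42,42)]+[[x,y,48] for x in(3,17) for y in(-42,42)]
hb=[[x,-3,40] for x in(-40,-28,28,40)]+[[x,-26,69] for x in(-40,-28,28,40)]+[[x,y,8] for x in(-67.5,67.5) for y in(-50.5,37.5)]+[[x,y,8] for x in(-42.5,42.5) for y in(-18,18)]
for n,s0,sl,f in(('top','pics/top0.png',(95,265,235,400),4),('scene','pics/scene0.png',(160,260,210,420),3.8)):
    a=cv2.imread(s0)[sl[0]:sl[1],sl[2]:sl[3]]; a=cv2.resize(a,None,fx=f,fy=f)
    if n=='top':a=a[:600]
    for q,b,c in((p,box,(0,255,255)),(h,hb,(0,0,255))):
        for u in proj(n,T(q,b)):
            x,y=((u-[sl[2],sl[0]]+.5)*f).astype(int); cv2.circle(a,(x,y),3,c,-1)
    cv2.imwrite(f'pics/o_{n}.png',a)
```

```text
block [0.40987188 0.19180141 1.96592989] 112.63948523277007
[[ 0.3 -1.9]
 [ 1.8  0.2]
 [ 0.4  0.1]
 [-1.4  0. ]
 [-1.2  0.6]]
```

View pics/o_top.png

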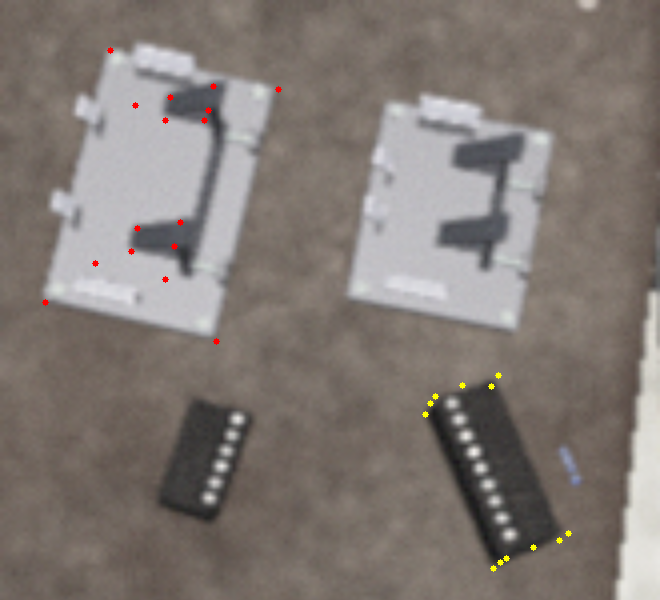

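View pics/o_scene.png

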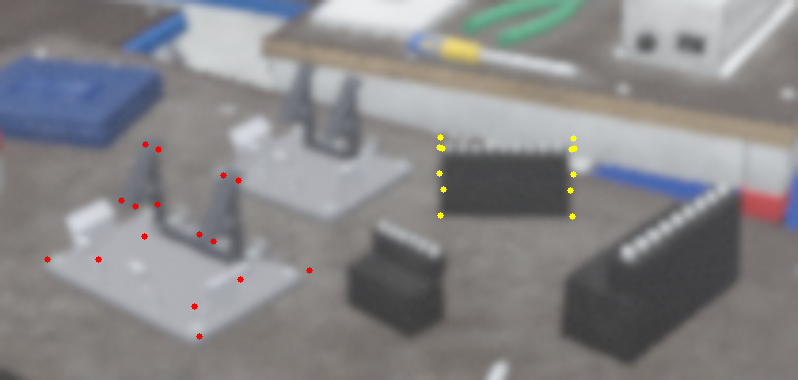

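Run:
```python
from h import *
for u in([495,100],[503,100],[545,60],[590,20],[600,80],[580,80],[550,215],[600,225],[440,72],[570,145]): print(u,pix2z('top',u,0).round(3),pix2z('top',u,.3).round(3))
print('scene post base',pix2z('scene',[312,160],0))
# post height: points above base
b=pix2z('top',[508,100],0)
for z in(0,.1,.2,.3,.4,.5): print(z,proj('scene',[[b[0],b[1],z]]).round(),proj('top',[[b[0],b[1],z]]).round())
a=[]
for az in range(-68,30,8):
    r=.5; P=[r*np.cos(np.radians(az)),r*np.sin(np.radians(az)),.23]; a.append((az,proj('top',[P]).round()[0]))
print(a)
```

```text
[495, 100] [ 0.648 -0.098  0.   ] [0.526 0.034 0.3  ]
[503, 100] [ 0.647 -0.115  0.   ] [0.526 0.023 0.3  ]
[545, 60] [ 0.735 -0.208  0.   ] [ 0.584 -0.039  0.3  ]
[590, 20] [ 0.824 -0.309  0.   ] [ 0.643 -0.105  0.3  ]
[600, 80] [ 0.69  -0.318  0.   ] [ 0.554 -0.111  0.3  ]
[580, 80] [ 0.69  -0.277  0.   ] [ 0.554 -0.084  0.3  ]
[550, 215] [ 0.406 -0.192  0.   ] [ 0.367 -0.028  0.3  ]
[600, 225] [ 0.386 -0.289  0.   ] [ 0.353 -0.092  0.3  ]
[440, 72] [0.709 0.013 0.   ] [0.567 0.108 0.3  ]
[570, 145] [ 0.55  -0.245  0.   ] [ 0.462 -0.063  0.3  ]
scene post base [ 0.65094594 -0.10997169  0.        ]
0 [[315. 159.]] [[508. 100.]]
0.1 [[314. 130.]] [[532.  79.]]
0.2 [[313.  99.]] [[563.  52.]]
0.3 [[312.  66.]] [[604.  17.]]
0.4 [[311.  30.]] [[661. -33.]]
0.5 [[310.  -8.]] [[ 747. -107.]]
[(-68, array([857., 351.])), (-60, array([824., 304.])), (-52, array([787., 262.])), (-44, array([747., 226.])), (-36, array([705., 196.])), (-28, array([661., 171.])), (-20, array([615., 153.])), (-12, array([569., 141.])), (-4, array([522., 135.])), (4, array([476., 135.])), (12, array([431., 141.])), (20, array([387., 154.])), (28, array([346., 172.]))]
```

Run:
```python
import cv2,numpy as np
a=cv2.imread('pics/top0.png')[0:130,440:640];s=cv2.imread('pics/scene0.png')[40:190,270:480]
a=cv2.resize(a,(430,280));s=cv2.resize(s,(430,307))
cv2.imwrite('pics/c5.png',np.vstack([a,s]))
```

```text
(no output)
```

View pics/c5.png

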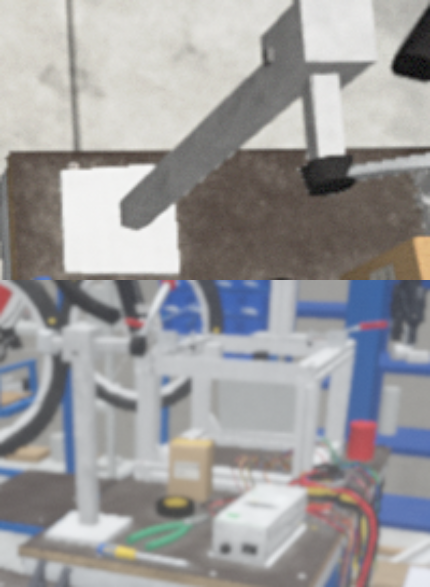

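The candidates for the long block in the top view are the short one at (287,209), the mid one at (358,213) and an oversized one at (318,278). The mid one measures about 85 mm with the 85×48 model overlaid, while the large one is about 110 mm or more. I pick the one at (358,213). The target holder is at (274,143). On the right table there is a post up to about 0.3 m at (0.65,-0.12), so I'll rise first and pass inside it.

Request:
{"fn": "apply_moves", "kwargs": {
  "increments": [
    [0,0,-50,0,0,0,-1],
    [0,0,-50,0,0,0,-1],
    [0,0,-50,0,0,0,-1],
    [-39,-36,0,0,0,0,-1],
    [-39,-36,0,0,0,0,-1],
    [-39,-36,0,0,0,0,-1],
    [-39,-36,0,0,0,0,-1],
    [-39,-36,0,0,0,0,-1]
  ]
}}

```text
t: 1.1
eef_pos: [0.3455, -0.3734, 0.3814]
tool_rot: [-0.001, 0.826, -0.563, -0.004]
contact_force: [1.1, -0.4, 0.4]
gripper_width: 1.005
```

```bash
cat > rel.py <<'E'
import sys
from h import *
from scipy.spatial.transform import Rotation as Ro
# usage: x y z yaw(deg of tool x) -> tool-frame delta mm, rotvec deg
def rel(x,y,z,yaw):
    o=bot.get_obs(); R=Ro.from_quat(np.roll(o['tool_rot'],-1)); y_=np.radians(yaw)
    Rt=Ro.from_matrix(np.array([[np.cos(y_),np.sin(y_),0],[np.sin(y_),-np.cos(y_),0],[0,0,-1]]))
    d=R.inv().apply(np.array([x,y,z])-o['eef_pos'])*1000
    print('t',round(o['t'],2),'p',o['eef_pos'].round(4),'yaw',np.degrees(np.arctan2(*R.as_matrix()[1::-1,0])).round(2),'q',o['q'].round(2),'F',o['contact_force'].round(1),'M',o['torque'].round(2),'w',round(o['gripper_width'],3))
    print('d',d.round(1),'rot',(R.inv()*Rt).as_rotvec(degrees=True).round(2))
if __name__=='__main__': rel(*map(float,sys.argv[1:5]))
E
python3 rel.py .40 -.23 .38 -67.4; python3 rel.py .46 0 .38 -67.4
```

```text
t 1.1 p [ 0.3455 -0.3734  0.3814] yaw -68.56 q [ 0.8   0.1  -0.11  1.72  0.01  1.33 -0.5 ] F [ 1.1 -0.4  0.4] M [-0.01 -0.03  0.  ] w 1.005
d [-113.5 -103.1    2.2] rot [ 0.13  0.5  -1.16]
t 1.1 p [ 0.3455 -0.3734  0.3814] yaw -68.56 q [ 0.8   0.1  -0.11  1.72  0.01  1.33 -0.5 ] F [ 1.1 -0.4  0.4] M [-0.01 -0.03  0.  ] w 1.005
d [-305.7 -243.1    3.5] rot [ 0.13  0.5  -1.16]
```

Request:
{"fn": "apply_moves", "kwargs": {
  "increments": [
    [-38,-34,0,0,0,-0.6,-1],
    [-38,-34,0,0,0,-0.5,-1],
    [-38,-34,0,0,0,0,-1],
    [-39,-29,0,0,0,0,-1],
    [-39,-29,0,0,0,0,-1],
    [-39,-29,0,0,0,0,-1],
    [-39,-29,0,0,0,0,-1],
    [-39,-29,0,0,0,0,-1]
  ]
}}

```text
t: 2.1
eef_pos: [0.4564, 0.0203, 0.3817]
tool_rot: [-0.001, 0.832, -0.555, -0.005]
contact_force: [-0.2, 0.1, -0.5]
gripper_width: 1.005
```

```bash
python3 rel.py .46 0 .38 -67.4; python3 rel.py .410 .192 .38 -67.4
```

```text
t 2.1 p [0.4564 0.0203 0.3817] yaw -67.39 q [ 0.36  0.03 -0.54  1.8   0.01  1.32 -1.36] F [-0.2  0.1 -0.5] M [ 0.   -0.1   0.02] w 1.005
d [20.1  4.5  1.6] rot [0.27 0.52 0.01]
t 2.1 p [0.4564 0.0203 0.3817] yaw -67.39 q [ 0.36  0.03 -0.54  1.8   0.01  1.32 -1.36] F [-0.2  0.1 -0.5] M [ 0.   -0.1   0.02] w 1.005
d [-176.3  -23.2    3.2] rot [0.27 0.52 0.01]
```

Request:
{"fn": "apply_moves", "kwargs": {
  "increments": [
    [-35,-5,0,0,0,0,-1],
    [-35,-5,0,0,0,0,-1],
    [-35,-5,0,0,0,0,-1],
    [-35,-5,0,0,0,0,-1],
    [-30,-4,0,0,0,0,-1],
    [0,0,50,0,0.5,0,-1],
    [0,0,50,0,0,0,-1],
    [0,0,50,0,0,0,-1]
  ]
}}

```text
t: 3.1
eef_pos: [0.4105, 0.1979, 0.2315]
tool_rot: [-0.001, 0.834, -0.551, 0.0]
contact_force: [0.8, 0.1, 0.2]
gripper_width: 0.998
```

```bash
python3 rel.py .410 .192 .1 -67.4;python3 - <<'E'
from h import *
for n in('top','scene'):
    a=imaging.read_camera(n)[:,:,::-1]
    c=a[130:280,260:460] if n=='top' else a[90:260,230:430]
    cv2.imwrite(f'pics/g1{n}.png',cv2.resize(c,None,fx=3.2,fy=3.2,interpolation=cv2.INTER_CUBIC))
E
```

```text
t 3.1 p [0.4105 0.1979 0.2315] yaw -66.91 q [ 0.09  0.18 -0.74  2.02  0.14  0.99 -1.89] F [0.8 0.1 0.2] M [-0.09 -0.01  0.06] w 0.998
d [  5.4   3.1 131.5] rot [-0.14  0.07  0.49]
```

View pics/g1top.png

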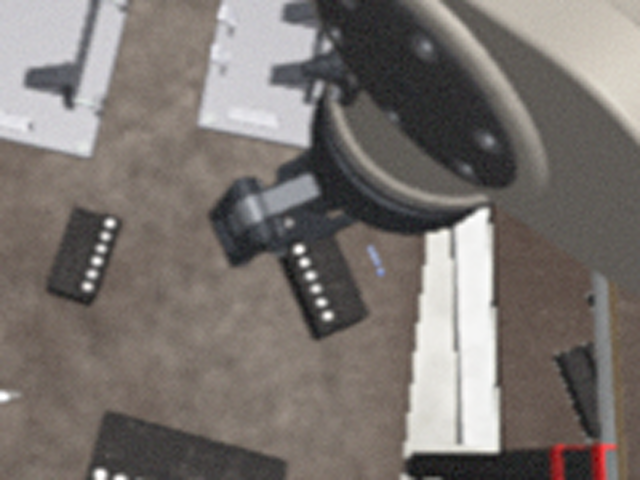

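View pics/g1scene.png

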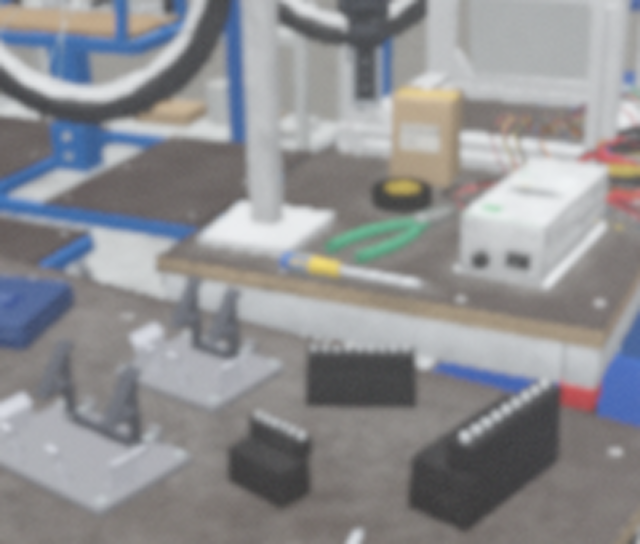

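Request:
{"fn": "apply_moves", "kwargs": {
  "increments": [
    [5,3,50,0,0,0.5,-1],
    [0,0,50,0,0,0,-1],
    [0,0,35,0,0,0,-1],
    [0,0,0,0,0,0,-1],
    [0,0,0,0,0,0,-1],
    [0,0,0,0,0,0,-1],
    [0,0,0,0,0,0,-1],
    [0,0,0,0,0,0,-1]
  ]
}}

```text
t: 4.2
eef_pos: [0.4158, 0.1932, 0.1028]
tool_rot: [-0.004, 0.831, -0.557, 0.003]
contact_force: [0.1, 0.2, -0.1]
gripper_width: 1.002
```

```bash
python3 rel.py .410 .192 .003 -67.4;python3 - <<'E'
from h import *
im=[]
for n in('top','scene'):
    a=imaging.read_camera(n)[:,:,::-1]
    c=a[160:260,280:420] if n=='top' else a[160:260,280:420]
    im.append(cv2.resize(c,None,fx=4,fy=3,interpolation=cv2.INTER_CUBIC))
cv2.imwrite(f'pics/g2.png',np.vstack(im))
E
```

```text
t 4.2 p [0.4158 0.1932 0.1028] yaw -67.65 q [-0.01  0.38 -0.66  2.14  0.36  0.72 -2.09] F [ 0.1  0.2 -0.1] M [-0.02 -0.01 -0.01] w 1.002
d [-1.2  6.8 99.8] rot [-0.57 -0.05 -0.25]
```

View pics/g2.png

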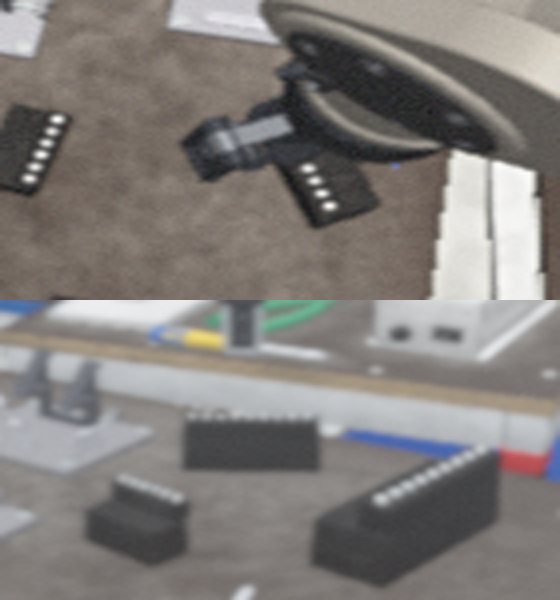

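Request:
{"fn": "apply_moves", "kwargs": {
  "increments": [
    [-1,7,15,-0.5,0,0,-1],
    [0,0,25,0,0,0,-1],
    [0,0,25,0,0,0,-1],
    [0,0,20,0,0,0,-1],
    [0,0,10,0,0,0,-1],
    [0,0,0,0,0,0,-1],
    [0,0,0,0,0,0,-1],
    [0,0,0,0,0,0,-1]
  ]
}}

```text
t: 5.3
eef_pos: [0.4052, 0.1902, 0.0014]
tool_rot: [0.002, 0.831, -0.556, -0.001]
contact_force: [-0.3, 0.2, -0.2]
gripper_width: 1.001
```

```bash
python3 rel.py .410 .192 .003 -67.4
```

```text
t 5.3 p [0.4052 0.1902 0.0014] yaw -67.6 q [-0.14  0.55 -0.52  2.21  0.56  0.51 -2.28] F [-0.3  0.2 -0.2] M [-0.01 -0.04  0.02] w 1.001
d [ 0.1 -5.1 -1.6] rot [ 0.28 -0.03 -0.2 ]
```

Request:
{"fn": "apply_moves", "kwargs": {
  "increments": [
    [0,-5,-2,0,0,0,-1],
    [0,0,0,0,0,0,1],
    [0,0,0,0,0,0,1],
    [0,0,0,0,0,0,1],
    [0,0,0,0,0,0,1],
    [0,0,0,0,0,0,1],
    [0,0,0,0,0,0,1],
    [0,0,0,0,0,0,1]
  ],
  "grip_force": 70
}}

```text
t: 6.3
eef_pos: [0.4114, 0.1927, 0.0051]
tool_rot: [0.001, 0.831, -0.557, -0.0]
contact_force: [0.6, 0.0, 1.8]
gripper_width: 0.407
```

```bash
python3 rel.py .410 .192 .003 -67.4
```

```text
t 6.3 p [0.4114 0.1927 0.0051] yaw -67.64 q [-0.14  0.55 -0.53  2.2   0.55  0.53 -2.27] F [0.6 0.  1.8] M [ 0.    0.01 -0.01] w 0.407
d [0.1 1.5 2.1] rot [ 0.11 -0.04 -0.24]
```

Request:
{"fn": "apply_moves", "kwargs": {
  "increments": [
    [0,0,-15,0,0,0,1],
    [0,0,-30,0,0,0,1],
    [0,0,-40,0,0,0,1],
    [0,0,-40,0,0,0,1],
    [0,0,-40,0,0,0,1],
    [0,0,0,0,0,0,1],
    [0,0,0,0,0,0,1],
    [0,0,0,0,0,0,1]
  ]
}}

```text
t: 7.3
eef_pos: [0.4086, 0.1917, 0.1771]
tool_rot: [0.003, 0.831, -0.556, -0.001]
contact_force: [-0.3, -0.3, -1.4]
gripper_width: 0.408
```

```bash
python3 rel.py .5545 .3628 .17 -103.2
python3 - <<'E'
from h import *
a=imaging.read_camera('scene')[:,:,::-1]
cv2.imwrite('pics/g3.png',cv2.resize(a[60:260,200:420],None,fx=3,fy=3,interpolation=cv2.INTER_CUBIC))
E
```

```text
t 7.3 p [0.4086 0.1917 0.1771] yaw -67.51 q [ 0.08  0.26 -0.74  2.08  0.23  0.89 -1.97] F [-0.3 -0.3 -1.4] M [0.01 0.07 0.  ] w 0.408
d [-102.3 -200.3    5.6] rot [ 0.35 -0.19 35.69]
```

View pics/g3.png

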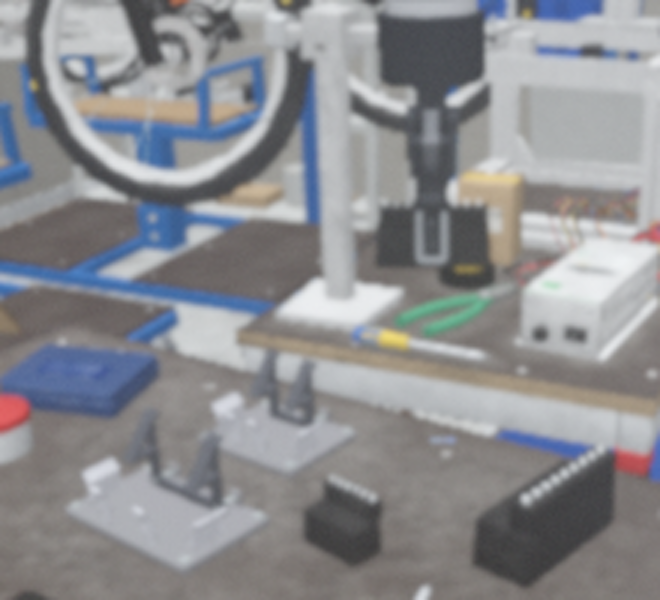

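Request:
{"fn": "apply_moves", "kwargs": {
  "increments": [
    [-20,-40,0,0,0,0,1],
    [-20,-40,0,0,0,0,1],
    [-20,-40,0,0,0,0,1],
    [-20,-40,0,0,0,0,1],
    [-20,-38,0,0,0,0,1],
    [0,0,0,0,0,9,1],
    [0,0,0,0,0,9,1],
    [0,0,0,0,0,9,1]
  ]
}}

```text
t: 8.35
eef_pos: [0.5523, 0.3615, 0.1592]
tool_rot: [-0.015, -0.674, 0.739, 0.003]
contact_force: [0.3, -0.2, -1.0]
gripper_width: 0.408
```

```bash
python3 rel.py .5545 .3628 .15 -103.2
```

```text
t 8.35 p [0.5523 0.3615 0.1592] yaw -95.27 q [-0.3   0.6  -0.55  1.6   0.33  1.07 -2.6 ] F [ 0.3 -0.2 -1. ] M [ 0.03 -0.05  0.02] w 0.408
d [-1.7 -2.3  9.2] rot [ 1.33 -1.16  7.91]
```

Request:
{"fn": "apply_moves", "kwargs": {
  "increments": [
    [-2,-2,0,1,-1,4,1],
    [0,0,0,0,0,2,1],
    [0,0,0,0,0,0,1],
    [0,0,0,0,0,0,1],
    [0,0,0,0,0,0,1],
    [0,0,0,0,0,0,1],
    [0,0,0,0,0,0,1],
    [0,0,0,0,0,0,1]
  ]
}}

```text
t: 9.35
eef_pos: [0.5525, 0.3625, 0.1542]
tool_rot: [-0.007, -0.634, 0.773, 0.002]
contact_force: [0.6, 0.1, 0.1]
gripper_width: 0.407
```

```bash
python3 rel.py .5545 .3628 .09 -103.2
python3 - <<'E'
from h import *
im=[]
for n in('top','scene'):
    a=imaging.read_camera(n)[:,:,::-1]
    c=a[90:190,220:360] if n=='top' else a[130:260,200:320]
    im.append(cv2.resize(c,(560,400) if n=='top' else (560,600),interpolation=cv2.INTER_CUBIC))
cv2.imwrite(f'pics/g4.png',im[0]);cv2.imwrite('pics/g5.png',im[1])
E
```

```text
t 9.35 p [0.5525 0.3625 0.1542] yaw -101.33 q [-0.31  0.59 -0.52  1.62  0.32  1.03 -2.7 ] F [0.6 0.1 0.1] M [ 0.01 -0.01  0.03] w 0.407
d [-1.2 -2.7 64.2] rot [ 0.69 -0.49  1.87]
```

View pics/g4.png

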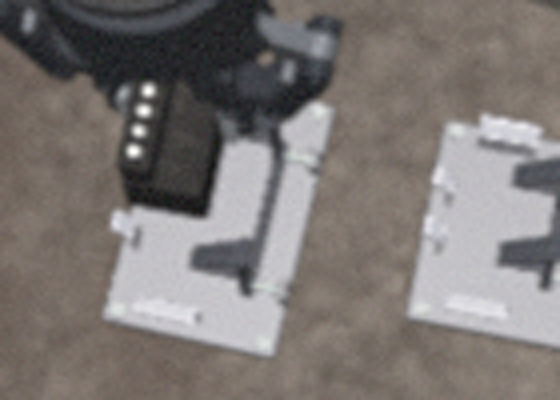

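View pics/g5.png

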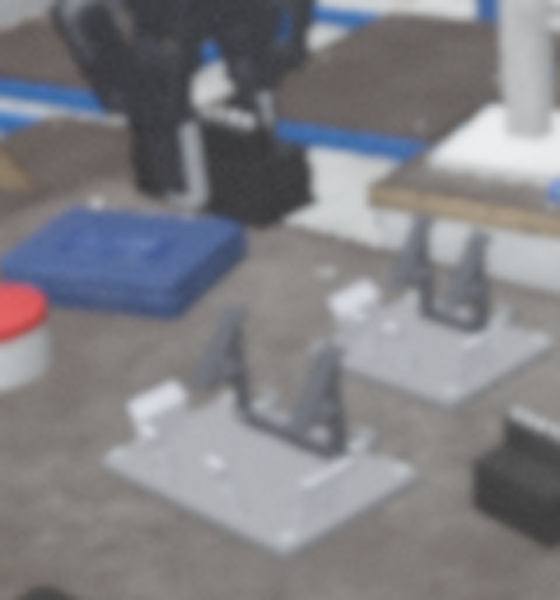

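Request:
{"fn": "apply_moves", "kwargs": {
  "increments": [
    [-1,-3,0,0.7,-0.5,0,1],
    [0,0,15,0,0,0,1],
    [0,0,15,0,0,0,1],
    [0,0,15,0,0,0,1],
    [0,0,10,0,0,0,1],
    [0,0,0,0,0,0,1],
    [0,0,0,0,0,0,1],
    [0,0,0,0,0,0,1]
  ]
}}

```text
t: 10.45
eef_pos: [0.5553, 0.3626, 0.0941]
tool_rot: [-0.0, -0.634, 0.773, 0.0]
contact_force: [-0.1, 0.3, -1.8]
gripper_width: 0.409
```

```bash
python3 rel.py .5545 .3628 .08 -103.2
python3 - <<'E'
from h import *
im=[]
for n in('top','scene'):
    a=imaging.read_camera(n)[:,:,::-1]
    c=a[90:190,220:360] if n=='top' else a[130:260,200:320]
    im.append(cv2.resize(c,(560,400) if n=='top' else (560,600),interpolation=cv2.INTER_CUBIC))
cv2.imwrite(f'pics/g6.png',im[0]);cv2.imwrite('pics/g7.png',im[1])
E
```

```text
t 10.45 p [0.5553 0.3626 0.0941] yaw -101.32 q [-0.33  0.65 -0.5   1.67  0.37  0.92 -2.73] F [-0.1  0.3 -1.8] M [ 0.01 -0.03 -0.02] w 0.409
d [-0.   0.8 14.1] rot [ 0.03 -0.01  1.88]
```

View pics/g6.png

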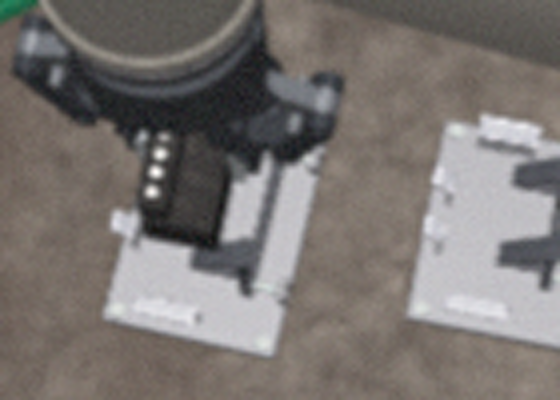

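View pics/g7.png

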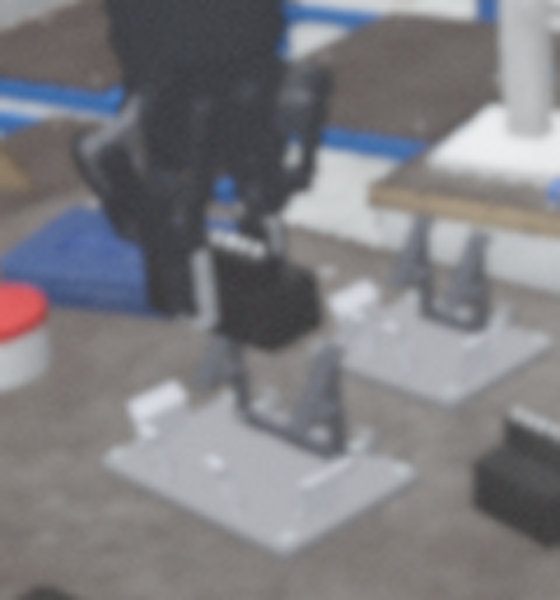

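Request:
{"fn": "apply_moves", "kwargs": {
  "increments": [
    [0,0,12,0,0,0,1],
    [0,0,12,0,0,0,1],
    [0,0,8,0,0,0,1],
    [0,0,8,0,0,0,1],
    [0,0,8,0,0,0,1],
    [0,0,6,0,0,0,1],
    [0,0,0,0,0,0,1],
    [0,0,0,0,0,0,1]
  ]
}}

```text
t: 11.55
eef_pos: [0.5579, 0.3694, 0.0403]
tool_rot: [0.006, -0.634, 0.773, 0.002]
contact_force: [1.0, 2.8, -0.1]
gripper_width: 0.407
```

```bash
python3 rel.py .5545 .3628 .013 -103.2
python3 - <<'E'
from h import *
a=imaging.read_camera('scene')[:,:,::-1]
cv2.imwrite('pics/g8.png',cv2.resize(a[130:260,200:320],(560,600),interpolation=cv2.INTER_CUBIC))
E
```

```text
t 11.55 p [0.5579 0.3694 0.0403] yaw -101.28 q [-0.35  0.72 -0.47  1.69  0.41  0.82 -2.77] F [ 1.   2.8 -0.1] M [ 0.52 -0.2  -0.08] w 0.407
d [ 7.5  2.1 27.2] rot [-0.22  0.7   1.92]
```

View pics/g8.png

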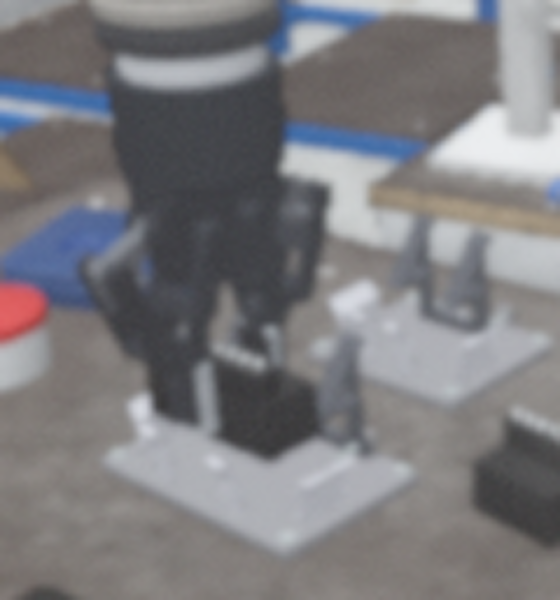

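Request:
{"fn": "apply_moves", "kwargs": {
  "increments": [
    [4,1,4,0,0.5,0,1],
    [4,1,5,0,0.3,0,1],
    [2,0,6,0,0,0,1],
    [1,0,6,0,0,0,1],
    [1,0,5,0,0,0,1],
    [0,0,2,0,0,0,1],
    [0,0,0,0,0,0,1],
    [0,0,0,0,0,0,1]
  ]
}}

```text
t: 12.6
eef_pos: [0.5534, 0.3583, 0.0132]
tool_rot: [0.001, -0.634, 0.773, -0.003]
contact_force: [0.5, 2.4, 2.1]
gripper_width: 0.406
```

```bash
python3 rel.py .5545 .3628 .013 -103.2
python3 - <<'E'
from h import *
a=imaging.read_camera('scene')[:,:,::-1]
cv2.imwrite('pics/g9.png',cv2.resize(a[130:260,200:320],(560,600),interpolation=cv2.INTER_CUBIC))
E
```

```text
t 12.6 p [0.5534 0.3583 0.0132] yaw -101.25 q [-0.36  0.75 -0.45  1.71  0.44  0.78 -2.78] F [0.5 2.4 2.1] M [ 0.74  0.03 -0.07] w 0.406
d [-4.6 -0.2  0.2] rot [-0.3  -0.09  1.95]
```

View pics/g9.png

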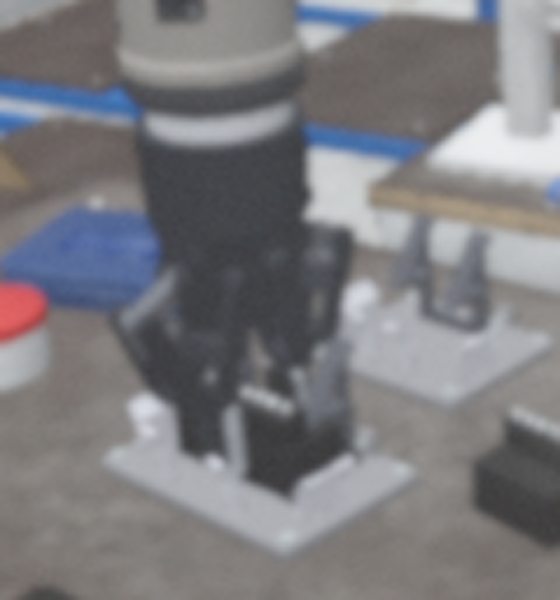

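Request:
{"fn": "apply_moves", "kwargs": {
  "increments": [
    [-2,0,2,0,0,0,1],
    [-2,0,2,0,0,0,1],
    [0,0,2,0,0,0,1],
    [0,0,2,0,0,0,1],
    [0,0,0,0,0,0,1],
    [0,0,0,0,0,0,1],
    [0,0,0,0,0,0,1],
    [0,0,0,0,0,0,1]
  ]
}}

```text
t: 13.65
eef_pos: [0.5534, 0.3581, 0.0133]
tool_rot: [-0.003, -0.634, 0.773, -0.007]
contact_force: [-0.3, 1.8, 5.5]
gripper_width: 0.407
```

```bash
python3 rel.py .5545 .3628 .013 -103.2
python3 - <<'E'
from h import *
a=imaging.read_camera('scene')[:,:,::-1]
cv2.imwrite('pics/g10.png',cv2.resize(a[130:260,200:320],(560,600),interpolation=cv2.INTER_CUBIC))
E
```

```text
t 13.65 p [0.5534 0.3581 0.0133] yaw -101.3 q [-0.37  0.75 -0.44  1.71  0.44  0.79 -2.79] F [-0.3  1.8  5.5] M [0.55 0.26 0.03] w 0.407
d [-4.9 -0.1  0.3] rot [-0.38 -0.72  1.91]
```

View pics/g10.png

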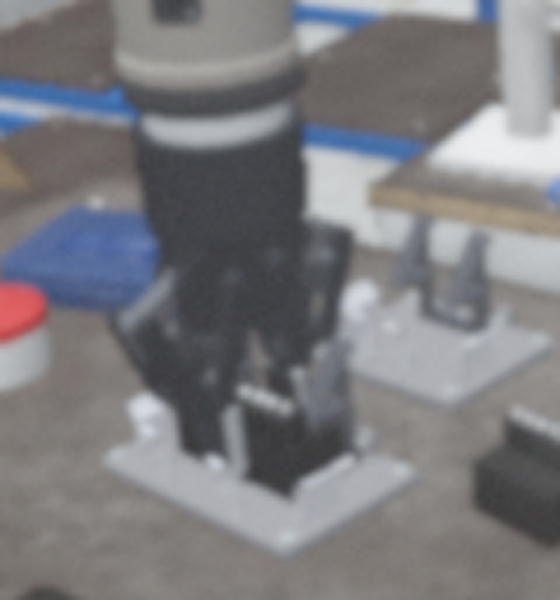

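Request:
{"fn": "apply_moves", "kwargs": {
  "increments": [
    [-5,0,-2,0,-0.6,0,1],
    [-4,0,-1,0,0,0,1],
    [0,0,0,0,0,0,1],
    [0,0,3,0,0,0,1],
    [0,0,2,0,0,0,1],
    [0,0,0,0,0,0,1],
    [0,0,0,0,0,0,1],
    [0,0,0,0,0,0,1]
  ]
}}

```text
t: 14.7
eef_pos: [0.5545, 0.3636, 0.0134]
tool_rot: [-0.002, -0.634, 0.774, -0.005]
contact_force: [-0.4, 0.5, 1.6]
gripper_width: 0.405
```

```bash
python3 rel.py .5545 .3628 .013 -103.2
python3 - <<'E'
from h import *
a=imaging.read_camera('scene')[:,:,::-1]
cv2.imwrite('pics/g11.png',cv2.resize(a[160:260,210:310],(600,600),interpolation=cv2.INTER_CUBIC))
E
```

```text
t 14.7 p [0.5545 0.3636 0.0134] yaw -101.38 q [-0.37  0.75 -0.44  1.7   0.44  0.8  -2.79] F [-0.4  0.5  1.6] M [ 0.14  0.11 -0.04] w 0.405
d [ 0.8 -0.1  0.4] rot [-0.34 -0.56  1.82]
```

View pics/g11.png

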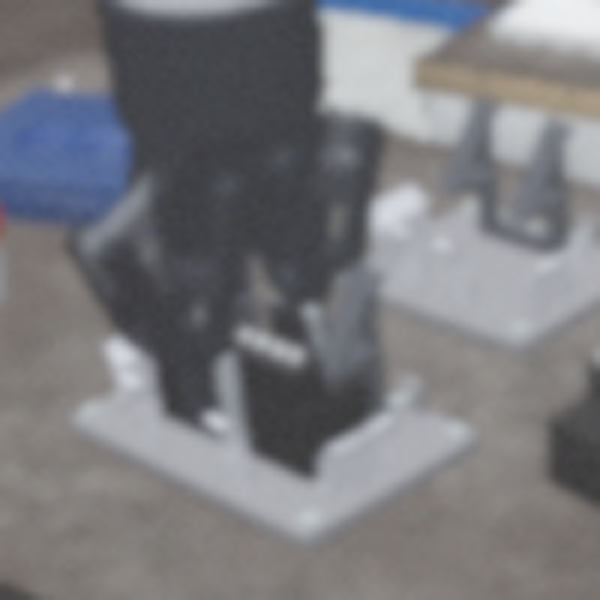

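Request:
{"fn": "apply_moves", "kwargs": {
  "increments": [
    [0,0,0,0,0,0,0],
    [0,0,0,0,0,0,-0.2],
    [0,0,0,0,0,0,-0.2],
    [0,0,0,0,0,0,-0.2],
    [0,0,0,0,0,0,-0.2],
    [0,0,-5,0,0,0,-0.2],
    [0,0,-5,0,0,0,-0.2],
    [0,0,-5,0,0,0,-0.2]
  ]
}}

```text
t: 15.75
eef_pos: [0.5543, 0.3632, 0.0285]
tool_rot: [-0.003, -0.633, 0.774, -0.006]
contact_force: [0.2, 0.2, -0.1]
gripper_width: 0.601
```

```bash
python3 rel.py .5545 .3628 .15 -103.2
python3 - <<'E'
from h import *
a=imaging.read_camera('scene')[:,:,::-1]
cv2.imwrite('pics/g12.png',cv2.resize(a[160:260,210:310],(600,600),interpolation=cv2.INTER_CUBIC))
E
```

```text
t 15.75 p [0.5543 0.3632 0.0285] yaw -101.39 q [-0.36  0.73 -0.45  1.69  0.43  0.82 -2.78] F [ 0.2  0.2 -0.1] M [0.05 0.01 0.02] w 0.601
d [   1.7   -0.9 -121.5] rot [-0.3  -0.64  1.81]
```

View pics/g12.png

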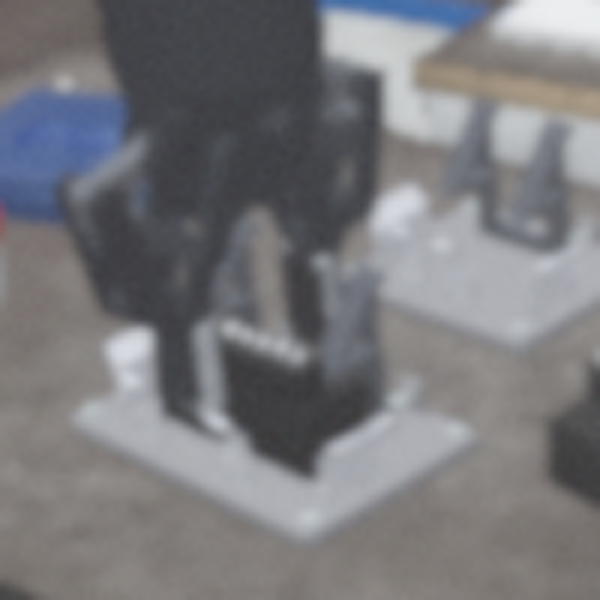

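Released, and the block stayed down while the fingers rose. Retreating straight up.

Request:
{"fn": "apply_moves", "kwargs": {
  "increments": [
    [0,0,-20,0,0,0,-0.2],
    [0,0,-25,0,0,0,-0.2],
    [0,0,-35,0,0,0,-0.2],
    [0,0,-45,0,0,0,-0.2],
    [0,50,-20,0,0,0,-0.2],
    [0,50,0,0,0,0,-0.2],
    [0,40,0,0,0,0,-0.2],
    [0,0,0,0,0,0,-0.2]
  ]
}}

```text
t: 16.8
eef_pos: [0.4144, 0.3955, 0.1891]
tool_rot: [0.003, -0.633, 0.774, -0.006]
contact_force: [0.3, 0.2, 0.4]
gripper_width: 0.601
```

```bash
python3 rel.py .5545 .3628 .15 -103.2
python3 - <<'E'
from h import *
a=imaging.read_camera('scene')[:,:,::-1]
cv2.imwrite('pics/g13.png',cv2.resize(a[160:260,210:310],(600,600),interpolation=cv2.INTER_CUBIC))
a=imaging.read_camera('top')[:,:,::-1]
cv2.imwrite('pics/g14.png',cv2.resize(a[90:190,220:360],(784,560),interpolation=cv2.INTER_CUBIC))
E
```

```text
t 16.8 p [0.4144 0.3955 0.1891] yaw -101.42 q [-0.42  0.41 -0.58  1.82  0.28  0.99 -2.89] F [0.3 0.2 0.4] M [-0.05 -0.04  0.02] w 0.601
d [   4.2 -143.3   40.9] rot [-0.71 -0.14  1.78]
```

View pics/g13.png

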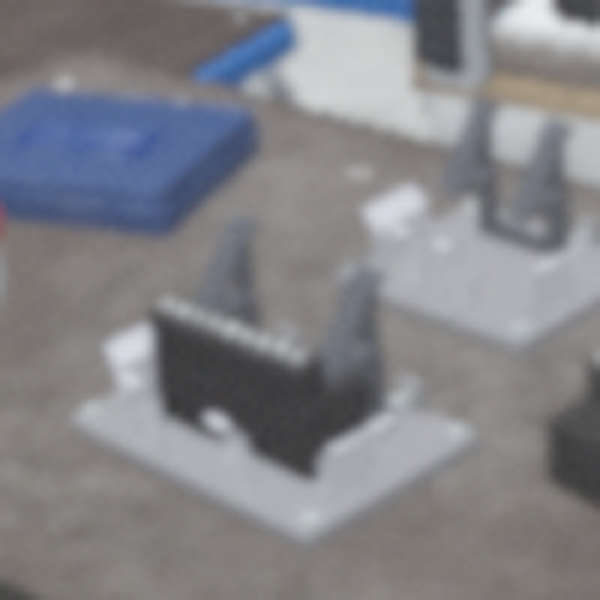

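View pics/g14.png

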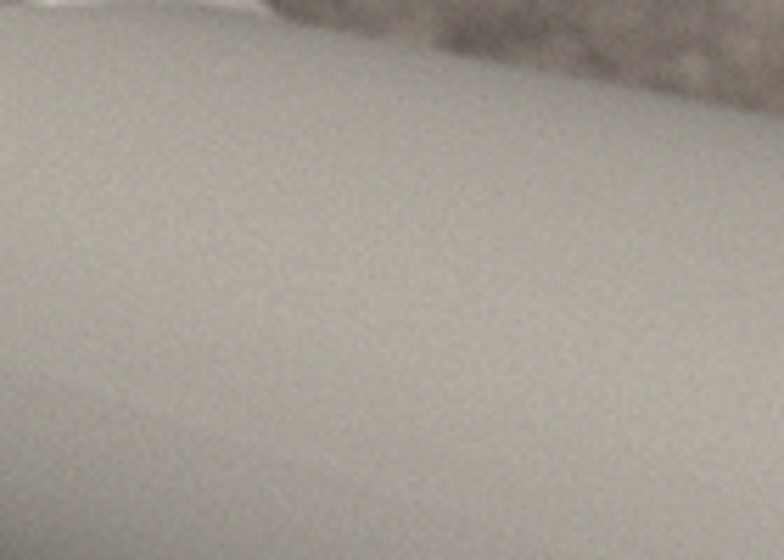

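Request:
{"fn": "apply_moves", "kwargs": {
  "increments": [
    [0,0,-20,0,0,-9,-0.2],
    [30,0,-20,0,0,-9,-0.2],
    [50,0,0,0,0,-9,-0.2],
    [50,0,0,0,0,0,-0.2],
    [50,0,0,0,0,0,-0.2],
    [50,0,0,0,0,0,-0.2],
    [40,0,0,0,0,0,-0.2],
    [0,0,0,0,0,0,-0.2]
  ]
}}

```text
t: 17.9
eef_pos: [0.4862, 0.1163, 0.235]
tool_rot: [-0.004, 0.794, -0.608, 0.008]
contact_force: [0.5, 0.4, 0.6]
gripper_width: 0.603
```

Run:
```python
from fit import *
s=imaging.read_camera('scene')[:,:,::-1].copy()
t=imaging.read_camera('top')[:,:,::-1].copy()
cv2.imwrite('pics/t_end.png',t)
cv2.imwrite('pics/g16.png',cv2.resize(t[90:190,220:360],(784,560),interpolation=cv2.INTER_CUBIC))
def m(f,im,x,y,w,h):
    a=cv2.resize(cv2.imread(f)[y:y+h,x:x+w],None,fx=8,fy=8,interpolation=cv2.INTER_CUBIC)
    b=cv2.resize(im[y-8:y+h+8,x-12:x+w+12],None,fx=8,fy=8,interpolation=cv2.INTER_CUBIC)
    _,v,_,l=cv2.minMaxLoc(cv2.matchTemplate(b,a,cv2.TM_CCOEFF_NORMED)); return round(v,3),l[0]/8-12,l[1]/8-8
for r in((244,195,12,14),(263,201,14,14),(213,220,14,12)): print('scene',r,m('pics/scene0.png',s,*r))
for r in((276,114,18,12),(268,148,18,12),(330,125,30,30)): print('top',r,m('pics/top0.png',t,*r))
h=[.5545,.3628,np.radians(-13.2)]
p=proj('scene',T(h,[[34,-26,75],[34,-36,75]]));print('px per 10mm',p[1]-p[0])
print(bot.get_obs()['t'],bot.get_obs()['eef_pos'])
```

```text
scene (244, 195, 12, 14) (0.994, 0.0, 0.0)
scene (263, 201, 14, 14) (0.998, 0.0, 0.0)
scene (213, 220, 14, 12) (0.997, 0.0, 0.0)
top (276, 114, 18, 12) (0.808, 0.0, -0.125)
top (268, 148, 18, 12) (0.598, -7.5, 3.375)
top (330, 125, 30, 30) (0.997, 0.0, 0.0)
px per 10mm [ 3.31928633 -1.52831424]
18.0 [0.4852152  0.12029387 0.23519506]
```

View pics/g16.png

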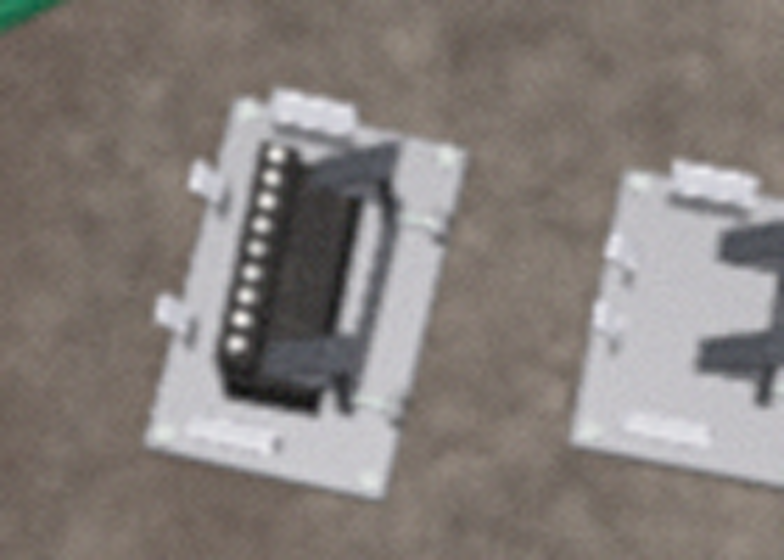

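```bash
python3 -c "
from station import bot
print(bot.hand_in(), bot.get_obs()['t'])"
```

```text
the job is handed in; nothing more can be done
the job is handed in; nothing more can be done
```

The long block is pressed down into the longer holder, screws on the side away from the latch, and the latch looks closed over its step. I handed the job in at about 18 s; the arm had moved clear and was touching nothing.

**What I did:** I took the mid-sized of the three black blocks, at pixel (358,213) in the top view. I gripped it at 70 N and turned it about 34° on the way to the holder. The latch opened as it went down, and the block came to rest on the floor, where the tool stopped with a small upward force. It had drifted about 5 mm toward the latch, so I shifted it back before letting go.

**Last checks:**
- **Latch:** both pawl tips sit exactly where they were at the start in the scene camera (0 px shift, good to about 0.3 mm). Matching the upper pawl in the top view agreed. For the lower pawl it failed with a weak score of 0.60, because the dark block is now behind it, so I did not use that one.
- **Position:** from the tool pose at release, the block is within about 1 mm of the estimated centre. It is about 2° off lengthwise, because I stopped the turn short to keep the last joint inside its range.
- **Not measured directly:** the underside height and tilt. They rest on the tool height when it touched the floor, about 13 mm as expected, and on the final pictures.

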